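# Funnel into the spice jar, then tare the scale

## Robot

A 6-joint arm with a two-finger parallel gripper is mounted at the origin on the work surface. World frame = base frame: x ahead of the robot, y to its left, z up, the work surface at z = 0. Lengths are in mm, angles in degrees, forces in N, time in s.
With the tool pointing down it reaches from about 275 to 825 mm from the base axis. Payload 4.9 kg.
Tool frame: the origin (TCP) lies at the very end of the fingers, on their centre line; the grasp point (between the pads) lies 19 mm behind it (manip.pinch_z is the distance from the TCP to the grasp point, in mm); z points along the fingers, y is the line along which they close (so a half turn about z gives the same grasp; the last joint's range is limited). The gripper opens to 85 mm and grips with 20 to 120 N. Pads are 22 mm wide; open, the fingers measure 114 mm over their backs; the gripper's body (76 mm by 85 mm) begins 54 mm behind the grasp point. The pads swing forward as they close: fully open they stand 13 mm farther back than shut.
Start: joints at [56.941, 18.69, -11.035, 60.275, 0, 82.311], TCP at [235.656, 496.976, 231.281] pointing down, gripper open.
Joint ranges: [-152.03, 152.03], [-55.5, 102.48], [-74.3, 77.21], [-110.64, 120.58], [-84.22, 78.4], [-180, 180]. Speed limits (degrees/s): [147.25, 147.25, 180, 180, 180, 180].

## Interface

Orientations are given as [roll, pitch, yaw] about the fixed x, y, z axes, in that order (R = Rz(yaw) Ry(pitch) Rx(roll)).
In Python, from rig import status, viewer, finish_job, spotter, manip gives the robot as it stands.
- The arm moves only by the tool step_arm, never from a script. Its arguments are lists of equal length, an entry for each row: "dp": the shift along the world's x, y, z each as a share of 1 m, from -1 to 1, a list of three; "dr": the turn, a rotation vector about the world's x, y, z each as a share of 1.5 rad, from -1 to 1, a list of three; "jaw": the closure, from 0 (fully open) to 1 (shut). A call has 1 to 10 rows; each row shifts and turns the commanded pose from where the row before left it; what a row does not reach is not made up. A row lasts 1/12 s, in which the tool goes at most 41.7 mm and 7.16 degrees, less where a joint would pass 70% of its speed; a pose out of reach is approached as far as the arm can. A call with a number of a shift or a turn outside -1 to 1 is refused whole. A call with a gripper value outside its range is refused whole. The fingers move at their own pace and stop on an object; "squeeze" is the grip in N (left out, the last holds). Time passes only in rows, so rows that do not move let the fingers close. It gives the time, the measured TCP pose, the force, the opening and the grip force at its end, in the units of the state.
- status.get_state(): the state, without advancing time (a new reading comes with each control period).
- viewer.snapshot(name): name is "scene" or "top" or "wrist"; returns a dict with "img" (384x512x3 uint8, red, green, blue), "fx", "fy", "cx", "cy" (pixels), "position" and "orientation" of the camera in the world. Camera axes: x right, y down, z forward; pixel columns grow to the right and rows downward; lengths in mm; the calibration is good to about 2 mm. The wrist camera is an equidistant fisheye: a pixel r from the principal point sees the ray r / f radians off the axis. A picture is of the moment at which its call begins. There is no depth.
- finish_job(): hands the job in; it is judged then, once.
Trained networks look in a picture, given as the dict that the camera call returned (one of the last four; its "shot" number tells which), for a name from the list of things; names that differ only in an ending like _2 or _b are one class to them, and where a whole thing is asked for, a point or a joint stands for the part that bears it (a point fixed in the world has none). Each returns a list of dicts, best first, with "conf" (0 to 1); they miss things now and then, are a little off and sometimes report something else, mostly with a low value. They report only what shows in the picture. A call takes as long as a camera call. They do not tell look-alikes from the thing itself.
- spotter.cut_out(picture, thing): "region" (384x512 bool, what is visible of it).
- spotter.landmark_of(picture, thing): "centre" ([x, y, z] in mm, in world coordinates, good to about 4 mm: a listed point, or the origin of a listed thing).
The state is a dict: "time": time; "joints": joint angles; "joint_velocities": joint speeds; "joint_efforts": joint torques, N m; "ee_pos": TCP position; "tcp_rot": TCP orientation; "wrist_force": force on the tool from outside, world axes, zero at the start; "ft_torque": the same for the moment, N m; "grip_width": finger opening in mm; "finger_force": force on a finger pad.
Only numpy, scipy, OpenCV 4.12 (cv2) and the standard library are available. Lean on these libraries where they do the work, as an engineer would, in place of code of your own. Each camera call takes 0.05 s, during which the arm holds its last target. There are 200 camera calls.

## Task

Get the jar on the kitchen scale ready for weighing in spice: take the steel funnel out of the copper tumbler and set it, without dropping it, spout down and upright, fully home in the neck of the white jar. Let go of it, then press the scale's orange tare key all the way down and release it. Leave the jar standing where it is on the scale, the tumbler upright in its place, and everything else undisturbed; do not press the tare key before the funnel is in.

Things in the scene. Friction and masses are not known exactly. Their poses are not given: they have to be found in the camera images.
- funnel_center (a point): Steel funnel, 92 mm tall, 0.12 kg, upright, spout down. Point on its axis half-way up; z is up its axis. From this point: spout from -46 (33 mm across) to -6 (39 mm), cone to +10, then a straight round collar 62 mm across from +10 to +46: grip it across there, from above. Home in the jar, the cone rests on the neck's rim and this point is 1 to 2 mm above the rim.
- jar_mouth (a point): Centre of the mouth, at rim level, of the white ceramic jar with a blue band; z up its axis. Jar 112 mm tall, body 90 mm across, neck 56 mm outside, 46 mm inside, 20 mm tall, 52 mm deep inside; loose, about 0.55 kg, standing on the scale's plate (24 mm above the table).
- scale: Flat kitchen scale fixed to the table, white with a dark steel plate, 240 mm (x) by 180 mm (y), plate top 24 mm above the table. Origin at the centre of its underside; the tare key and display are at its -x end (the robot's side), the jar stands about 50 mm to +x of the origin.
- tare_key (a joint): Travel of the tare key in m: 0 released, 0.006 fully down (clicked). Sprung: it starts to move at about 1.5 N and is fully down at 5 N; comes up by itself.
- tare_key_top (a point): Centre of the top face of the round orange tare key, 28 mm across, in a grey collar 44 mm across, on the scale's -x end, 90 mm to -x and 45 mm to -y of the scale's origin in the scale's own axes. Top face 32 mm above the table when released. It is pressed straight down.
- tumbler: Copper tumbler, loose, 100 mm tall, 56 mm across at the rim (50 mm inside), mass about 0.25 kg; origin at the centre of its underside, z up. The funnel stands in it at the start, its cone resting on the rim.
- green_lid: Bystander, loose: green silicone lid, 80 mm across, 6 mm thick, with a knob to 18 mm; origin at the centre of its underside.
- glass_bowl: Bystander, does not move: glass bowl 124 mm across, 55 mm tall; origin at the centre of its underside.
- spice_bottle: Bystander, does not move: amber glass spice jar with red cap, 54 mm across, 110 mm tall; origin at the centre of its underside.
There are look-alikes about, which are no part of the job. Leave any purple look-alike of the tumbler alone.

How it is judged:
By the outcome, as a careful person would: the job done as asked, in the order asked, and still so for the second after the job is handed in, with the robot touching nothing.
It also fails if it takes over 48 s, if anything falls off the work surface, if the arm or the gripper's body presses on something with over 40 N, if the wrist force passes 120 N, or if a joint passes its speed limit or range.

## Working session

There is one attempt and no reset: what is moved stays moved. The work goes in short steps, Python scripts to look and compute and a tool call to move; the robot and the scene stay as the last step left them, time stands still between calls to the robot, and variables do not carry over. Pictures are saved under pics/ and viewed, at most 10 in all, crops included, and the job is handed in when it is done.

Besides the shell and the picture viewer there is one more tool, called after "Call:" as name(argument=value, ...) on one line, values as JSON. step_arm: Moves the arm, as the interface text tells. Shift numbers are shares of 1 m and turn numbers shares of 1.5 rad, none past 1 either way. Its arguments: {"type":"object","properties":{"dp":{"type":"array","items":{"type":"array","items":{"type":"number","minimum":-1,"maximum":1}}},"dr":{"type":"array","items":{"type":"array","items":{"type":"number","minimum":-1,"maximum":1}}},"jaw":{"type":"array","items":{"type":"number"}},"squeeze":{"type":"number"}},"required":["dp","dr","jaw"]}

```bash
mkdir -p pics; cat > h.py <<'E'
import cv2,numpy as np
from rig import status, viewer, finish_job, spotter, manip
E
python3 - <<'E'
from h import *
s=status.get_state();print(s)
ims=[]
for c in("scene","top"):
    p=viewer.snapshot(c);ims.append(p["img"]);print(c,p["position"],p["orientation"],p["fx"],p["cx"],p["cy"])
    for n in("funnel_center","jar_mouth","scale","tare_key_top","tumbler","green_lid","glass_bowl","spice_bottle"):
        print(n,[(np.round(d["centre"],1).tolist(),round(d["conf"],2)) for d in spotter.landmark_of(p,n)])
    cv2.imwrite(f"pics/{c}0.png",cv2.resize(p["img"][:,:,::-1],(800,600)))
E
```

```text
{'time': 0.0, 'joints': array([ 5.69407705e+01,  1.87330840e+01, -1.10922231e+01,  6.02738976e+01,
       -2.18167655e-04,  8.23130858e+01]), 'joint_velocities': array([-0.11278305,  0.03588602,  0.03529562,  0.03629979, -0.0150764 ,
        0.0612    ]), 'joint_efforts': array([-6.82382251e-04, -4.43402803e+01,  2.62437379e+01,  1.54912274e-02,
       -2.12633017e-04, -1.47109768e-05]), 'ee_pos': array([235.32682463, 496.47128661, 230.49178769]), 'tcp_rot': array([-1.79901658e+02, -1.30533828e-02,  1.54627674e+02]), 'wrist_force': array([ 0.11706736, -0.54941383, -0.59210376]), 'ft_torque': array([ 0.00097957,  0.00330848, -0.02115844]), 'finger_force': 0.0, 'grip_width': 85.56908818996205}
scene [1063.83806854  226.57428662  983.79821411] [-146.90286073   -0.53293447  124.23744968] 409.6958900444596 258.90178832728895 189.03322430800384
funnel_center [([544.0, -261.5, 102.3], 0.93), ([326.7, -413.1, 2.6], 0.37)]
jar_mouth [([583.3, 274.9, 137.0], 0.73)]
scale [([533.1, 261.1, 3.1], 0.63)]
tare_key_top [([454.7, 194.9, 31.0], 0.56), ([582.1, 275.4, 138.1], 0.3)]
tumbler [([453.9, -266.1, 2.2], 0.8), ([646.3, -215.0, -4.5], 0.78), ([542.1, -257.6, 0.9], 0.72)]
green_lid [([573.3, -9.0, 0.5], 0.62)]
glass_bowl [([805.8, -29.3, -1.4], 0.58)]
spice_bottle [([326.8, -414.0, 2.4], 0.82), ([575.8, -5.6, -4.3], 0.51)]
top [ 419.60552003  -89.80478557 1144.99584141] [-171.05435793    0.34216562  -89.72254818] 382.49165583207855 251.84649557159423 194.78623423908002
funnel_center [([543.8, -259.0, 98.0], 0.96)]
jar_mouth [([577.9, 272.3, 131.3], 0.66)]
scale [([539.4, 256.4, 2.7], 0.84)]
tare_key_top [([463.4, 195.8, 35.4], 0.65)]
tumbler [([449.8, -261.5, 1.4], 0.93), ([641.4, -218.0, 1.4], 0.73), ([543.3, -258.8, 3.9], 0.42)]
green_lid [([572.5, -10.9, -2.7], 0.88)]
glass_bowl [([806.6, -23.2, -1.2], 0.58)]
spice_bottle [([329.7, -411.7, -0.4], 0.77)]
```

View pics/scene0.png

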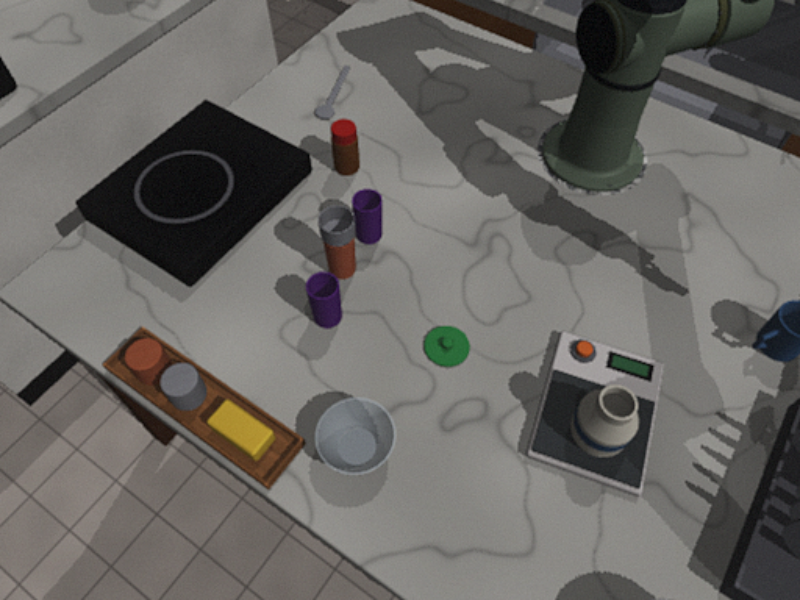

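View pics/top0.png

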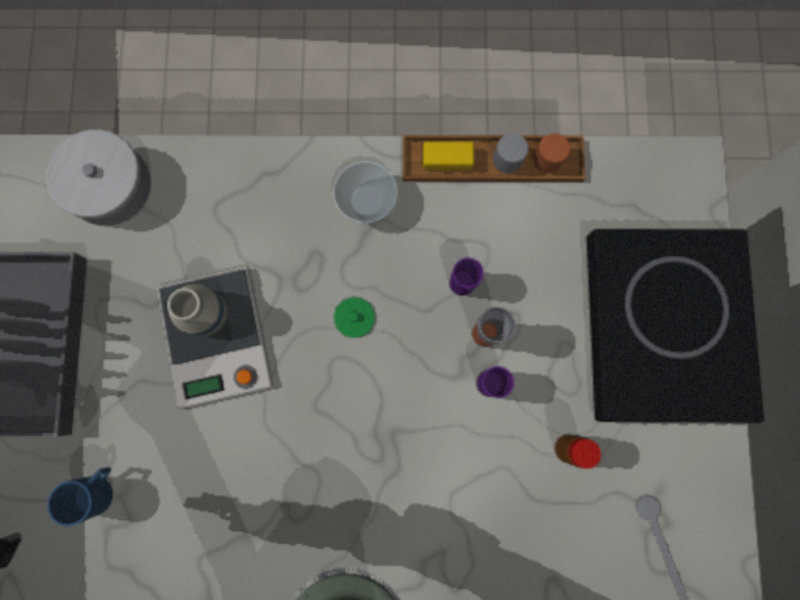

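The views show the funnel (grey collar) in the copper tumbler between two purple look-alikes, at top-view pixel (495,327) of 800x600. The jar stands on the scale with its mouth at about (186,303), and the orange key is at (245,377). Next I refine x and y by casting rays to the known heights.

```bash
cat >> h.py <<'E'
from scipy.spatial.transform import Rotation as Ro
def onplane(p,c,z):
    o=np.array(p["position"]);c=np.array(c);return (o+(c-o)*(z-o[2])/(c[2]-o[2]))[:2]
Z=dict(funnel_center=98.4,jar_mouth=136,tare_key_top=32,scale=0,tumbler=0,green_lid=0)
def look(cams=("scene","top"),names=("funnel_center","jar_mouth","tare_key_top"),Z=Z):
    for c in cams:
        p=viewer.snapshot(c)
        for n in names:
            for d in spotter.landmark_of(p,n)[:3]:
                print(c,n,np.round(d["centre"],1),"->",np.round(onplane(p,d["centre"],Z[n]),1),round(d["conf"],2))
def pix2(p,u,v,z):
    R=Ro.from_euler("xyz",p["orientation"],degrees=True).as_matrix()
    r=R@np.array([(u-p["cx"])/p["fx"],(v-p["cy"])/p["fy"],1]);o=np.array(p["position"])
    return (o+r*(z-o[2])/r[2])[:2]
E
python3 - <<'E'
from h import *
look();look()
for c in("scene","top"):
    p=viewer.snapshot(c);im=p["img"].astype(int)
    m=(im[...,0]>150)&(im[...,1]<130)&(im[...,2]<70)
    n,l,st,ce=cv2.connectedComponentsWithStats(m.astype(np.uint8))
    for i in range(1,n):
        if st[i,4]>15: print(c,"orange",st[i,4],pix2(p,*ce[i],32))
E
```

```text
scene funnel_center [ 541.8 -260.    99.4] -> [ 541.2 -260.6] 0.67
scene jar_mouth [581.5 274.5 137.9] -> [580.4 274.6] 0.85
scene tare_key_top [456.4 195.3  31.3] -> [456.8 195.3] 0.53
top funnel_center [ 540.5 -259.8   96.7] -> [ 540.3 -259.5] 0.96
top jar_mouth [579.7 272.1 133.6] -> [579.3 271.2] 0.75
top tare_key_top [460.7 198.1  34.1] -> [460.8 198.6] 0.43
top tare_key_top [ 544.2 -257.2   96.9] -> [ 551.9 -267.6] 0.24
scene funnel_center [ 542.7 -260.6  101.9] -> [ 540.6 -262.5] 0.72
scene jar_mouth [581.9 272.8 136.3] -> [581.7 272.8] 0.63
scene tare_key_top [456.7 194.6  29.3] -> [458.4 194.7] 0.66
top funnel_center [ 543.5 -259.3   95.9] -> [ 543.2 -258.9] 0.88
top jar_mouth [577.2 272.3 131.3] -> [576.5 270.6] 0.78
top tare_key_top [462.5 197.3  34. ] -> [462.6 197.8] 0.39
scene orange 58 [460.22539934 194.45955237]
top orange 55 [459.34165744 196.57091295]
```

Call:
step_arm(dp=[[0.015,-0.038,0],[0.015,-0.038,0],[0.015,-0.038,0],[0.015,-0.038,0],[0.015,-0.038,0],[0.015,-0.038,0],[0.015,-0.038,0],[0.015,-0.038,0],[0.015,-0.038,0],[0.015,-0.038,0]], dr=[[0,0,0],[0,0,0],[0,0,0],[0,0,0],[0,0,0],[0,0,0],[0,0,0],[0,0,0],[0,0,0],[0,0,0]], jaw=[0,0,0,0,0,0,0,0,0,0], squeeze=35)

```text
time: 2.63
ee_pos: [386.0, 115.1, 231.7]
tcp_rot: [180.0, 0.1, 154.6]
wrist_force: [0.8, -0.1, 0.7]
grip_width: 85.1
finger_force: 0.0
```

Call:
step_arm(dp=[[0.0156,-0.0375,0],[0.0156,-0.0375,0],[0.0156,-0.0375,0],[0.0156,-0.0375,0],[0.0156,-0.0375,0],[0.0156,-0.0375,0],[0.0156,-0.0375,0],[0.0156,-0.0375,0],[0.0156,-0.0375,0],[0.0156,-0.0375,0]], dr=[[0,0,0],[0,0,0],[0,0,0],[0,0,0],[0,0,0],[0,0,0],[0,0,0],[0,0,0],[0,0,0],[0,0,0]], jaw=[0,0,0,0,0,0,0,0,0,0])

```text
time: 3.47
ee_pos: [542.1, -260.1, 231.2]
tcp_rot: [180.0, 0.0, 154.6]
wrist_force: [1.6, 0.4, 0.7]
grip_width: 85.5
finger_force: 0.0
```

```bash
python3 - <<'E'
from h import *
print(status.get_state()["ee_pos"],manip.pinch_z)
p=viewer.snapshot("wrist");cv2.imwrite("pics/w1.png",p["img"][:,:,::-1])
print(p["position"],p["orientation"],p["fx"],p["cx"],p["cy"])
for d in spotter.landmark_of(p,"funnel_center"): print(d["centre"],onplane(p,d["centre"],98.4),d["conf"])
E
```

```text
[ 542.05254385 -260.13158053  231.23453348] 18.700000000000003
[ 481.34647573 -229.98250265  372.84592724] [1.64263456e+02 5.10112743e-02 6.46246815e+01] 297.3186396354542 255.86603456197182 194.08967355095731
[544.2, -258.2, 96.9] [ 543.85833782 -258.04661399] 0.74
```

View pics/w1.png

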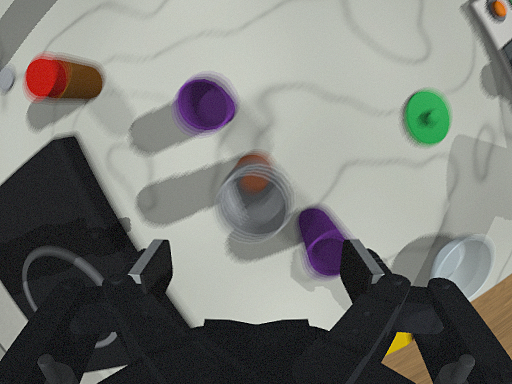

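The wrist view shows the collar ring at about (253,203), centred between the fingertips at (168,265) and (345,265). The purple tumbler at (325,240) lies off the closing line. I go down and grip.

Call:
step_arm(dp=[[0,0,-0.035],[0,0,-0.035],[0,0,-0.028],[0,0,-0.018],[0,0,-0.009],[0,0,0],[0,0,0]], dr=[[0,0,0],[0,0,0],[0,0,0],[0,0,0],[0,0,0],[0,0,0],[0,0,0]], jaw=[0,0,0,0,0,0,0])

```text
time: 4.15
ee_pos: [541.8, -257.8, 106.8]
tcp_rot: [180.0, 0.0, 154.6]
wrist_force: [0.8, -0.4, 0.7]
grip_width: 85.3
finger_force: 0.0
```

Call:
step_arm(dp=[[0,0,0],[0,0,0],[0,0,0],[0,0,0],[0,0,0],[0,0,0],[0,0,0],[0,0,0]], dr=[[0,0,0],[0,0,0],[0,0,0],[0,0,0],[0,0,0],[0,0,0],[0,0,0],[0,0,0]], jaw=[0.15,0.2,0.25,0.3,0.35,0.4,0.45,0.5], squeeze=35)

```text
time: 4.82
ee_pos: [542.5, -258.4, 107.6]
tcp_rot: [-180.0, 0.1, 154.6]
wrist_force: [-0.9, 1.7, 5.6]
grip_width: 60.2
finger_force: 36.9
```

Call:
step_arm(dp=[[0,0,0.003],[0,0,0.006],[0,0,0.012],[0,0,0.02],[0,0,0.025],[0,0,0.025],[0,0,0.02],[0,0,0.009],[0,0,0],[0,0,0]], dr=[[0,0,0],[0,0,0],[0,0,0],[0,0,0],[0,0,0],[0,0,0],[0,0,0],[0,0,0],[0,0,0],[0,0,0]], jaw=[0.5,0.5,0.5,0.5,0.5,0.5,0.5,0.5,0.5,0.5])

```text
time: 5.65
ee_pos: [541.5, -258.0, 225.9]
tcp_rot: [-180.0, -0.0, 154.6]
wrist_force: [0.2, 1.0, -1.5]
grip_width: 60.1
finger_force: 38.2
```

```bash
python3 - <<'E'
from h import *
s=status.get_state();print(s["ee_pos"],s["tcp_rot"],s["wrist_force"],s["ft_torque"])
ims=[]
for c in("scene","top"):
    p=viewer.snapshot(c)
    for n in("funnel_center","tumbler"):
        for d in spotter.landmark_of(p,n): print(c,n,np.round(d["centre"],1),d["conf"])
    a,b=(110,130) if c=="scene" else (240,140)
    ims.append(cv2.resize(p["img"][b-60:b+100,a-0:a+160,::-1],(400,400)))
p=viewer.snapshot("wrist");ims2=cv2.resize(p["img"][100:300,150:350,::-1],(400,400))
cv2.imwrite("pics/l1.png",cv2.resize(np.hstack(ims+[ims2]),(800,267)))
E
```

```text
[ 541.49162399 -257.95402302  225.8545145 ] [-1.79998057e+02 -1.28684206e-02  1.54626903e+02] [ 0.19346215  0.95673082 -1.46612278] [ 0.01052764 -0.00046413  0.05350794]
scene funnel_center [ 540.5 -259.7  219.6] 0.66
scene tumbler [ 545.3 -257.7   -1.4] 0.89
scene tumbler [ 454.  -269.5    5.1] 0.79
scene tumbler [ 643.1 -213.9   -3.5] 0.59
top funnel_center [536.4 257.7   1.9] 0.53
top tumbler [ 6.395e+02 -2.191e+02 -1.000e-01] 0.84
top tumbler [ 544.9 -257.8    2.6] 0.43
```

View pics/l1.png

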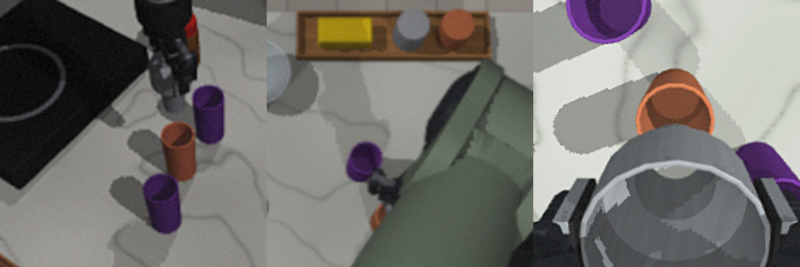

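The funnel is held upright, and the copper tumbler still stands upright in its place (wrist view, and scene crop at (180,150)). I carry it toward the jar, stopping short to measure the mouth.

Call:
step_arm(dp=[[0,0.01,0.015],[0.004,0.025,0.015],[0.005,0.035,0],[0.005,0.04,0],[0.005,0.04,0],[0.005,0.04,0],[0.005,0.04,0],[0.005,0.04,0],[0.005,0.04,0],[0.005,0.04,0]], dr=[[0,0,0],[0,0,0],[0,0,0],[0,0,0],[0,0,0],[0,0,0],[0,0,0],[0,0,0],[0,0,0],[0,0,0]], jaw=[0.5,0.5,0.5,0.5,0.5,0.5,0.5,0.5,0.5,0.5])

```text
time: 6.83
ee_pos: [585.5, 93.9, 256.1]
tcp_rot: [-180.0, -0.0, 154.6]
wrist_force: [0.9, -0.4, -0.9]
grip_width: 60.1
finger_force: 38.4
```

Call:
step_arm(dp=[[0.004,0.035,0],[0,0.025,0],[0,0.013,0],[0,0.005,0],[0,0,0],[0,0,0]], dr=[[0,0,0],[0,0,0],[0,0,0],[0,0,0],[0,0,0],[0,0,0]], jaw=[0.5,0.5,0.5,0.5,0.5,0.5])

```text
time: 7.33
ee_pos: [589.7, 168.9, 256.1]
tcp_rot: [-179.9, 0.0, 154.6]
wrist_force: [0.7, -0.5, -0.9]
grip_width: 59.8
finger_force: 38.4
```

```bash
cat >> h.py <<'E'
def fpix(p,u,v,z):
    R=Ro.from_euler("xyz",p["orientation"],degrees=True).as_matrix()
    d=np.array([(u-p["cx"])/p["fx"],(v-p["cy"])/p["fy"]]);r=np.hypot(*d)
    q=R@np.r_[np.sin(r)*d/r,np.cos(r)];o=np.array(p["position"])
    return (o+q*(z-o[2])/q[2])[:2]
E
python3 - <<'E'
from h import *
s=status.get_state();print(s["ee_pos"],s["wrist_force"])
look(("wrist","scene","top"),("jar_mouth","tare_key_top"))
p=viewer.snapshot("scene")
for d in spotter.landmark_of(p,"funnel_center"): print(d["centre"],d["conf"])
cv2.imwrite("pics/s2.png",cv2.resize(p["img"][170:320,300:450,::-1],(400,400)))
p=viewer.snapshot("wrist")
np.save("w2.npy",p,allow_pickle=True)
cv2.imwrite("pics/w2.png",p["img"][:,:,::-1])
cv2.imwrite("pics/c2.png",np.hstack([cv2.resize(p["img"][:,:,::-1],(400,300)),cv2.imread("pics/s2.png")[:300]]))
E
```

```text
[589.66394871 168.9436351  256.08044209] [ 0.70126907 -0.50481895 -0.87037694]
wrist jar_mouth [581.8 279.  137. ] -> [582.  279.3] 0.82
wrist tare_key_top [461.1 188.2  27.6] -> [461.9 188.3] 0.87
wrist tare_key_top [592.  173.1 248.6] -> [683.5 135.2] 0.28
scene jar_mouth [582.6 274.3 138.4] -> [581.2 274.4] 0.65
scene tare_key_top [458.9 192.6  33.2] -> [458.1 192.6] 0.54
top jar_mouth [577.5 272.  130.9] -> [576.7 270.2] 0.88
top jar_mouth [573.8  -8.9  -1.1] -> [555.4 -18.6] 0.21
top tare_key_top [461.3 197.1  36.3] -> [461.5 198.2] 0.4
[591.5, 167.2, 250.6] 0.6
```

View pics/w2.png

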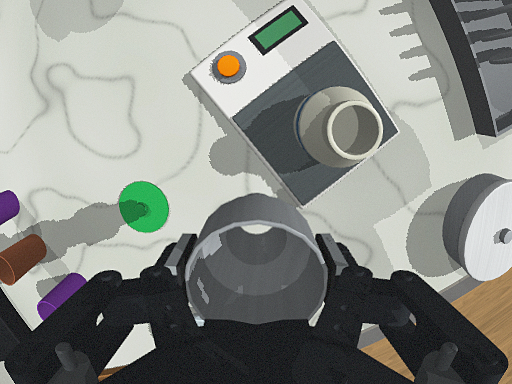

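The wrist view shows the jar mouth at about (355,131) and the key at (228,66), and the funnel is held straight. Next I convert these pixels to positions.

```bash
python3 - <<'E'
from h import *
p=np.load("w2.npy",allow_pickle=True).item()
im=p["img"].astype(int)
# rim outer circle: pixel edge points by hand
print("jar",fpix(p,355,131,136),[fpix(p,*q,136).round(1) for q in((327,131),(383,131),(355,101),(355,160))])
m=(im[...,0]>150)&(im[...,1]<170)&(im[...,2]<70)
n,l,st,ce=cv2.connectedComponentsWithStats(m.astype(np.uint8))
i=1+st[1:,4].argmax();print("key",ce[i],fpix(p,*ce[i],32))
g=cv2.resize(p["img"][80:220,180:420,::-1],None,fx=3.3,fy=3.3,interpolation=cv2.INTER_CUBIC);cv2.imwrite("pics/z2.png",g)
# bright rim mask fit
s=im[90:172,315:395];b=(s.min(2)>165).astype(np.uint8)
cs,_=cv2.findContours(b,cv2.RETR_EXTERNAL,cv2.CHAIN_APPROX_NONE);c=max(cs,key=len)
# fit in world
w=np.array([fpix(p,x+315,y+90,136) for x,y in cv2.convexHull(c)[:,0]],np.float32)
print(b.sum(),cv2.minEnclosingCircle(w))
# funnel top ring left/right extremes & predicted ring
R=Ro.from_euler("xyz",p["orientation"],degrees=True).as_matrix();o=np.array(p["position"])
def proj(P):
    q=R.T@(np.array(P)-o);t=np.arctan2(np.hypot(q[0],q[1]),q[2]);f=q[:2]/np.hypot(*q[:2])*t*p["fx"];return f+[p["cx"],p["cy"]]
e=status.get_state()["ee_pos"]
for zc in(246,250):
  for dx in (-4,0,4):
    c=e[:2]+dx*np.array([-.9,.43]);a=np.linspace(0,2*np.pi,60)
    pr=np.array([proj([c[0]+31*np.cos(t),c[1]+31*np.sin(t),zc+46]) for t in a]);print(zc,dx,pr.min(0).round(1),pr.max(0).round(1))
E
```

```text
jar [580.29789066 274.96242569] [array([569.9, 250.5]), array([591.1, 301.2]), array([555.1, 285.9]), array([605.2, 264.8])]
key [227.91184573  65.31404959] [461.02287255 194.25590917]
2072 ((587.1085815429688, 289.87103271484375), 45.4806022644043)
246 -4 [181.1 221.5] [325.7 341.4]
246 0 [180.1 211.7] [326.7 335.5]
246 4 [179.1 201.6] [327.7 329.4]
250 -4 [179.  225.4] [327.7 347.1]
250 0 [178.  215.3] [328.8 341.2]
250 4 [176.9 204.8] [329.8 335.1]
```

View pics/z2.png

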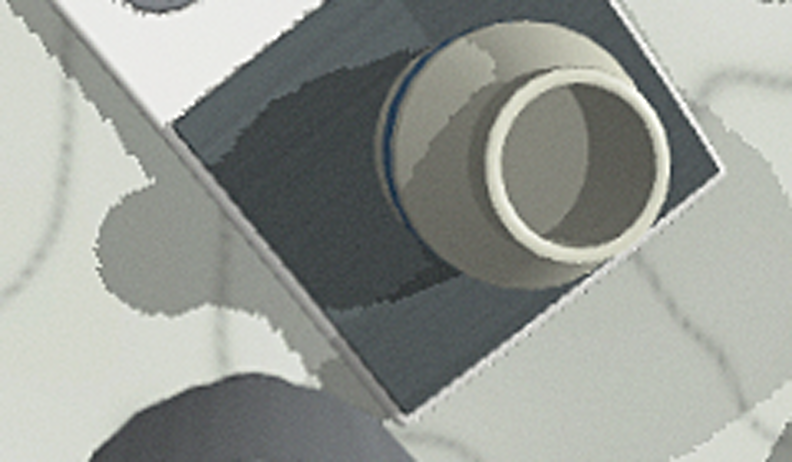

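Call:
step_arm(dp=[[-0.0015,0.0155,0],[-0.003,0.0285,0],[-0.003,0.0285,0],[-0.0025,0.022,-0.01],[-0.0015,0.012,-0.018],[0,0,-0.016],[0,0,-0.008],[0,0,0],[0,0,0]], dr=[[0,0,0],[0,0,0],[0,0,0],[0,0,0],[0,0,0],[0,0,0],[0,0,0],[0,0,0],[0,0,0]], jaw=[0.5,0.5,0.5,0.5,0.5,0.5,0.5,0.5,0.5])

```text
time: 8.68
ee_pos: [578.1, 276.1, 204.2]
tcp_rot: [-180.0, -0.0, 154.6]
wrist_force: [0.0, -1.0, -1.1]
grip_width: 60.0
finger_force: 38.4
```

```bash
python3 - <<'E'
from h import *
s=status.get_state();print(s["ee_pos"],s["wrist_force"])
ims=[]
for c in("scene","top"):
    p=viewer.snapshot(c)
    for n in("funnel_center","jar_mouth"):
        for d in spotter.landmark_of(p,n): print(c,n,np.round(d["centre"],1),d["conf"])
    if c=="scene":ims.append(cv2.resize(p["img"][200:330,320:450,::-1],(450,450)))
p=viewer.snapshot("wrist");ims.append(cv2.resize(p["img"][100:330,140:370,::-1],(350,450)))
cv2.imwrite("pics/j3.png",np.hstack(ims))
E
```

```text
[578.05759176 276.08072653 204.23697834] [ 0.03439768 -1.03796133 -1.08095525]
scene funnel_center [581.7 274.6 196.3] 0.81
scene jar_mouth [582.5 273.9 138.1] 0.76
top funnel_center [580.1 276.3 195.3] 0.75
top jar_mouth [578.7 272.9 134.5] 0.95
top jar_mouth [ 5.392e+02  2.579e+02 -4.000e-01] 0.67
top jar_mouth [582.2 274.6 193.6] 0.37
```

View pics/j3.png

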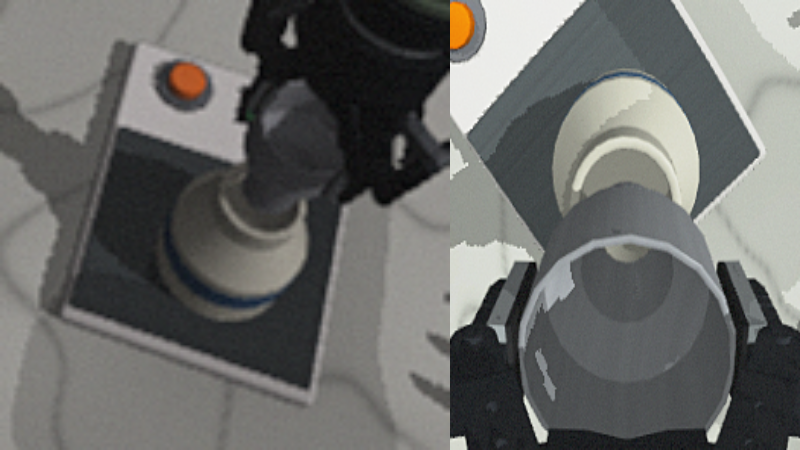

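The spout is above the mouth, and the funnel and jar positions agree within about 2 mm. I shift 1 mm in -y and lower.

Call:
step_arm(dp=[[0,-0.001,-0.006],[0,0,-0.01],[0,0,-0.012],[0,0,-0.01],[0,0,-0.007],[0,0,-0.004],[0,0,-0.002],[0,0,0]], dr=[[0,0,0],[0,0,0],[0,0,0],[0,0,0],[0,0,0],[0,0,0],[0,0,0],[0,0,0]], jaw=[0.5,0.5,0.5,0.5,0.5,0.5,0.5,0.5])

```text
time: 9.7
ee_pos: [578.0, 275.4, 152.7]
tcp_rot: [-180.0, -0.0, 154.6]
wrist_force: [0.3, 0.6, -0.5]
grip_width: 59.9
finger_force: 38.4
```

Call:
step_arm(dp=[[0,0,-0.002],[0,0,-0.0015],[0,0,-0.001],[0,0,0]], dr=[[0,0,0],[0,0,0],[0,0,0],[0,0,0]], jaw=[0.5,0.5,0.5,0.5])

```text
time: 10.03
ee_pos: [578.2, 275.5, 148.8]
tcp_rot: [180.0, 0.0, 154.6]
wrist_force: [0.2, -0.2, -0.6]
grip_width: 60.5
finger_force: 38.4
```

Call:
step_arm(dp=[[0,0,-0.001],[0,0,-0.001],[0,0,0]], dr=[[0,0,0],[0,0,0],[0,0,0]], jaw=[0.5,0.5,0.5])

```text
time: 10.28
ee_pos: [578.1, 275.8, 147.1]
tcp_rot: [180.0, -0.0, 154.6]
wrist_force: [-0.5, 1.0, 0.5]
grip_width: 60.4
finger_force: 38.8
```

Call:
step_arm(dp=[[0,0,-0.001],[0,0,0]], dr=[[0,0,0],[0,0,0]], jaw=[0.5,0.5])

```text
time: 10.45
ee_pos: [578.0, 276.0, 146.5]
tcp_rot: [179.9, -0.0, 154.6]
wrist_force: [-2.6, 1.4, 4.1]
grip_width: 60.2
finger_force: 39.1
```

Contact: the rim pushes the funnel toward (-x,+y). I yield that way.

Call:
step_arm(dp=[[-0.0015,0.0007,0],[0,0,0]], dr=[[0,0,0],[0,0,0]], jaw=[0.5,0.5])

```text
time: 10.62
ee_pos: [576.7, 276.3, 145.8]
tcp_rot: [180.0, 0.0, 154.6]
wrist_force: [0.4, 0.9, 0.9]
grip_width: 60.1
finger_force: 38.6
```

Call:
step_arm(dp=[[0,0,-0.001],[0,0,0]], dr=[[0,0,0],[0,0,0]], jaw=[0.5,0.5])

```text
time: 10.78
ee_pos: [576.9, 276.4, 145.4]
tcp_rot: [179.9, 0.0, 154.6]
wrist_force: [-2.1, 0.1, 4.3]
grip_width: 60.2
finger_force: 39.2
```

Call:
step_arm(dp=[[-0.0012,0.0003,0],[0,0,-0.0005],[0,0,0]], dr=[[0,0,0],[0,0,0],[0,0,0]], jaw=[0.5,0.5,0.5])

```text
time: 11.03
ee_pos: [576.8, 276.5, 145.4]
tcp_rot: [179.9, 0.2, 154.6]
wrist_force: [0.6, -0.4, 6.7]
grip_width: 59.7
finger_force: 39.2
```

Now the force is purely vertical (6.7 N), so the funnel is seated. I open slowly.

Call:
step_arm(dp=[[0,0,0],[0,0,0],[0,0,0],[0,0,0],[0,0,0],[0,0,0],[0,0,0],[0,0,0]], dr=[[0,0,0],[0,0,0],[0,0,0],[0,0,0],[0,0,0],[0,0,0],[0,0,0],[0,0,0]], jaw=[0.3,0.26,0.22,0.18,0.12,0.06,0,0], squeeze=20)

```text
time: 11.7
ee_pos: [575.4, 276.4, 144.1]
tcp_rot: [-180.0, -0.0, 154.6]
wrist_force: [-0.1, -0.6, 0.8]
grip_width: 85.2
finger_force: 0.0
```

```bash
python3 - <<'E'
from h import *
s=status.get_state();print(s["ee_pos"],s["wrist_force"],s["grip_width"])
ims=[]
for c in("scene","top"):
    p=viewer.snapshot(c)
    for n in("funnel_center","jar_mouth"):
        for d in spotter.landmark_of(p,n)[:2]: print(c,n,np.round(d["centre"],1),d["conf"])
    if c=="scene":ims.append(cv2.resize(p["img"][200:330,320:450,::-1],(400,400)))
p=viewer.snapshot("wrist");ims.append(cv2.resize(p["img"][100:330,140:370,::-1],(400,400)))
cv2.imwrite("pics/j4.png",np.hstack(ims))
E
```

```text
[575.36173578 276.44980122 144.12370112] [-0.14907971 -0.57377022  0.83185678] 85.18971486522891
scene funnel_center [577.8 273.8 141.3] 0.66
scene jar_mouth [582.2 276.3 136.2] 0.67
top funnel_center [579.5 275.6 133.1] 0.64
top funnel_center [ 332.4 -414.     2. ] 0.23
top jar_mouth [579.7 272.8 132.8] 0.93
top jar_mouth [ 328.2 -411.5    1.9] 0.67
```

View pics/j4.png

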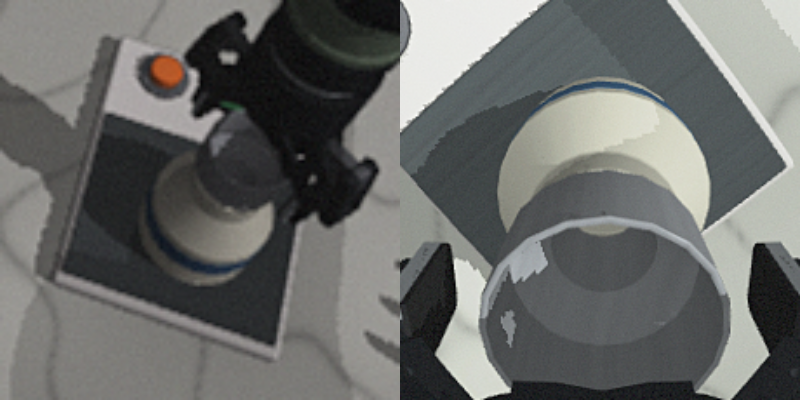

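The funnel is seated, upright and released. I rise, close the jaws on the way, and move over the key.

Call:
step_arm(dp=[[0,0,0.008],[0,0,0.02],[0,0,0.03],[0,0,0.025],[-0.015,-0.01,0.005],[-0.025,-0.018,0],[-0.03,-0.021,0],[-0.025,-0.018,0],[-0.015,-0.01,0],[-0.005,-0.004,0]], dr=[[0,0,0],[0,0,0],[0,0,0],[0,0,0],[0,0,0],[0,0,0],[0,0,0],[0,0,0],[0,0,0],[0,0,0]], jaw=[0,0,0,0,0,0.5,1,1,1,1])

```text
time: 12.88
ee_pos: [458.0, 194.3, 233.2]
tcp_rot: [-180.0, -0.0, 154.6]
wrist_force: [0.2, 0.4, -0.1]
grip_width: 25.1
finger_force: 0.0
```

Call:
step_arm(dp=[[0,0,-0.02],[0,0,-0.035],[0,0,-0.035],[0,0,-0.03],[0,0,-0.02],[0,0,-0.01],[0,0,0],[0,0,0]], dr=[[0,0,0],[0,0,0],[0,0,0],[0,0,0],[0,0,0],[0,0,0],[0,0,0],[0,0,0]], jaw=[1,1,1,1,1,1,1,1])

```text
time: 13.55
ee_pos: [461.3, 195.7, 82.7]
tcp_rot: [180.0, 0.0, 154.6]
wrist_force: [0.8, 1.2, -0.4]
grip_width: -0.3
finger_force: 0.0
```

```bash
python3 - <<'E'
from h import *
s=status.get_state();print(s["ee_pos"],s["wrist_force"],s["grip_width"])
ims=[]
p=viewer.snapshot("scene")
for n in("funnel_center","jar_mouth","tare_key_top"):
    for d in spotter.landmark_of(p,n)[:2]: print(n,np.round(d["centre"],1),d["conf"])
ims.append(cv2.resize(p["img"][190:320,320:450,::-1],(400,400)))
p=viewer.snapshot("wrist");ims.append(cv2.resize(p["img"][100:330,140:370,::-1],(400,400)))
for d in spotter.landmark_of(p,"tare_key_top")[:2]: print(np.round(d["centre"],1),d["conf"])
cv2.imwrite("pics/k5.png",np.hstack(ims))
E
```

```text
[461.25041553 195.74987129  82.72925038] [ 0.82417465  1.18083257 -0.43898935] -0.3280693324798804
funnel_center [577.1 275.9 139.7] 0.7
jar_mouth [583.3 275.1 136.3] 0.85
tare_key_top [457.7 196.4  33.8] 0.63
[462.1 191.5  28.2] 0.72
```

View pics/k5.png

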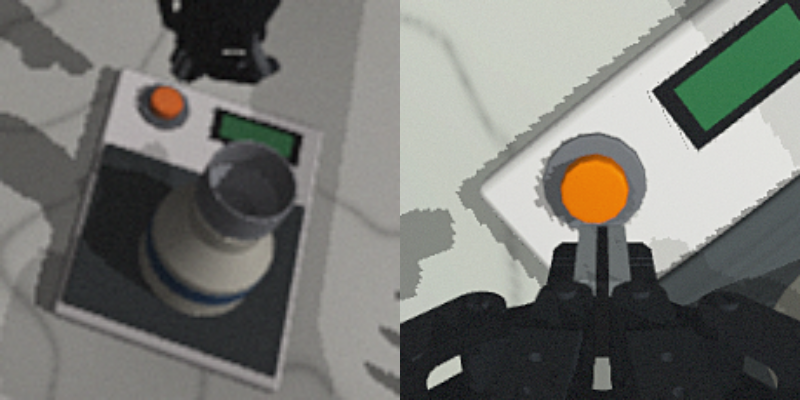

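The fingertips are lined up on the key, and the funnel stands home in the jar. I press.

Call:
step_arm(dp=[[0,0,-0.015],[0,0,-0.018],[0,0,-0.01],[0,0,-0.006],[0,0,-0.002],[0,0,-0.002],[0,0,0]], dr=[[0,0,0],[0,0,0],[0,0,0],[0,0,0],[0,0,0],[0,0,0],[0,0,0]], jaw=[1,1,1,1,1,1,1])

```text
time: 14.43
ee_pos: [460.2, 195.4, 29.5]
tcp_rot: [-180.0, -0.0, 154.6]
wrist_force: [-3.0, -1.3, 3.1]
grip_width: 0.3
finger_force: 1.4
```

Call:
step_arm(dp=[[0,0,-0.0015],[0,0,-0.001],[0,0,0]], dr=[[0,0,0],[0,0,0],[0,0,0]], jaw=[1,1,1])

```text
time: 14.68
ee_pos: [460.6, 195.5, 27.1]
tcp_rot: [180.0, 0.0, 154.6]
wrist_force: [-2.0, -0.2, 3.3]
grip_width: -0.3
finger_force: 2.1
```

Call:
step_arm(dp=[[0,0,-0.001],[0,0,-0.001],[0,0,0]], dr=[[0,0,0],[0,0,0],[0,0,0]], jaw=[1,1,1])

```text
time: 14.93
ee_pos: [460.6, 195.5, 25.9]
tcp_rot: [180.0, 0.0, 154.6]
wrist_force: [-4.6, -0.4, 14.9]
grip_width: -0.1
finger_force: 7.0
```

Call:
step_arm(dp=[[0,0,-0.0005],[0,0,-0.0005],[0,0,0]], dr=[[0,0,0],[0,0,0],[0,0,0]], jaw=[1,1,1])

```text
time: 15.18
ee_pos: [460.7, 195.6, 25.7]
tcp_rot: [180.0, 0.1, 154.6]
wrist_force: [-7.5, -2.1, 23.3]
grip_width: 0.2
finger_force: 11.6
```

The key bottomed out: the tip is at 25.7 mm (6 mm of travel) and the force rose sharply to 23 N. I release it and withdraw.

Call:
step_arm(dp=[[0,0,0.004],[0,0,0.008],[0,0,0.02],[0,0,0.035],[0,0,0.04],[0,0,0.04],[-0.01,-0.02,0.03],[-0.01,-0.02,0.01],[0,0,0],[0,0,0]], dr=[[0,0,0],[0,0,0],[0,0,0],[0,0,0],[0,0,0],[0,0,0],[0,0,0],[0,0,0],[0,0,0],[0,0,0]], jaw=[1,1,1,1,1,1,1,1,1,1])

```text
time: 16.02
ee_pos: [441.2, 155.2, 211.8]
tcp_rot: [179.9, 0.1, 154.5]
wrist_force: [0.6, 0.1, -0.3]
grip_width: 0.1
finger_force: 0.0
```

```bash
python3 - <<'E'
from h import *
look(("scene",),("funnel_center","jar_mouth","tare_key_top","tumbler","green_lid","scale"))
p=viewer.snapshot("scene");cv2.imwrite("pics/f6.png",cv2.resize(p["img"][:,:,::-1],(800,600)))
E
```

```text
scene funnel_center [579.1 274.7 140.6] -> [554.8 277.1] 0.89
scene jar_mouth [584.4 271.8 141.4] -> [581.3 272.1] 0.82
scene tare_key_top [457.2 193.4  32.9] -> [456.6 193.4] 0.63
scene tumbler [ 543.4 -257.9    1.5] -> [ 542.6 -258.6] 0.8
scene tumbler [ 455.  -267.5    0.6] -> [ 454.6 -267.8] 0.77
scene tumbler [ 643.5 -216.8   -4.2] -> [ 645.3 -214.9] 0.76
scene green_lid [574.4  -4.4  -4.5] -> [576.6  -3.3] 0.66
scene scale [537.2 259.6   3.3] -> [535.4 259.7] 0.67
```

View pics/f6.png

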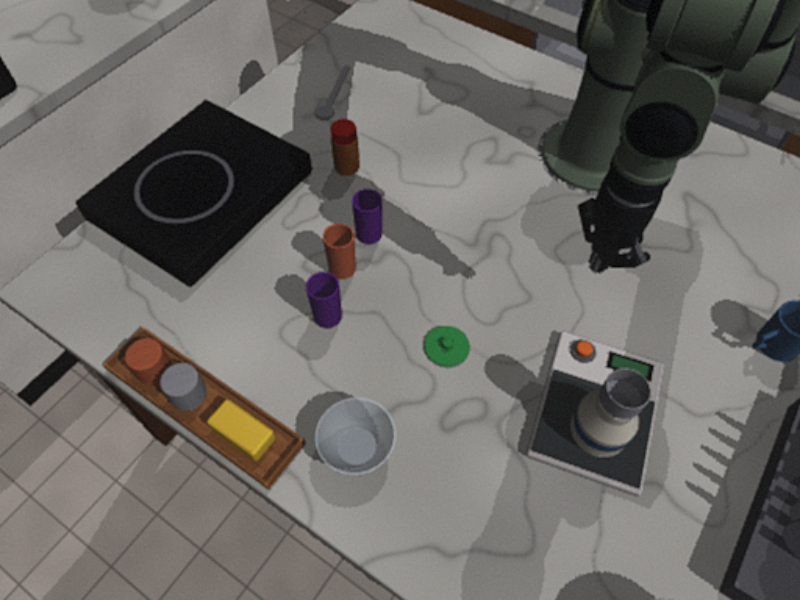

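The funnel stands upright in the jar at (625,395), and the key at (584,350) is up. The tumbler at (340,250) and everything else are as they were.

```bash
python3 -c "
from h import *
print(finish_job())"
```

```text
the job is handed in; nothing more can be done
None
```

The funnel is seated upright in the jar's neck and released, the tare key was then pressed fully down and released, nothing else was visibly disturbed, and the job is handed in.

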